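Screw down the lamp's foot

ROBOT

A 6-joint arm with a two-finger parallel gripper is mounted at the origin on the work surface. World frame = base frame: x ahead of the robot, y to its left, z up, the work surface at z = 0. Lengths are in m, angles in rad, forces in N, time in s.
With the tool pointing down it reaches from about 0.35 to 0.875 m from the base axis. Payload 15.5 kg.
Tool frame: the origin (TCP) lies at the very end of the fingers, on their centre line; the grasp point (between the pads) lies 19 mm behind it (manip.grasp_offset is the distance from the TCP to the grasp point, in m); z points along the fingers, x is the direction in which the jaws open and shut, and the axes are right-handed (so a half turn about z gives the same grasp; the last joint's range is limited). The gripper opens to 85 mm and grips with 20 to 120 N. Pads are 22 mm wide; open, the fingers measure 114 mm over their backs; the gripper's body (76 mm by 85 mm) begins 54 mm behind the grasp point. The pads swing forward as they close: fully open they stand 13 mm farther back than shut.
Start: joints at [-1.3, 0.494, 1.345, -0, 1.302, -0.096], TCP at [0.224, -0.583, 0.231] pointing down, gripper open.
Joint ranges: [-2.91, 2.91], [-0.82, 2.16], [0.22, 2.67], [-1.22, 4.37], [0.12, 2.79], [-3.08, 3.08]. Speed limits (rad/s): [1.89, 1.89, 2.57, 3.01, 3.01, 3.01].

INTERFACE

Orientations are given as a rotation vector (axis times angle).
In Python, from cell import manip gives the robot as it stands. The module is installed in compiled form; this text tells all that it offers.
- The arm moves only by the shell command python3 -m pendant 'ROWS'. ROWS is JSON, one flat list of numbers, 7 for each row, row after row: the shift along the tool's x, y, z in mm, then the turn, a rotation vector about the tool's x, y, z in rad, then the finger opening in mm, from 0 to 85.4. In form: [tx, ty, tz, wx, wy, wz, claw, tx, ty, tz, wx, wy, wz, claw, ...]. A call has exactly 10 rows; each row is the pose to reach, as a shift and turn from the pose measured when the call began, along the tool's axes at that moment; what a row does not reach only later rows make up. A row lasts 1/8 s, in which the tool goes at most 62.5 mm and 10.7 degrees, less where a joint would pass 70% of its speed; a pose out of reach is approached as far as the arm can. A call with a gripper value outside its range is refused whole. The fingers move at their own pace and stop on an object; the grip force is fixed at half the most. Time passes only in rows, so rows that repeat a pose let the fingers close, or fill a call up. It gives the time, the measured TCP pose, the force and the opening at its end, in the units of the state.
- manip.get_state(): the state, without advancing time (a new reading comes with each control period).
- manip.camera(name): name is "scene" or "top" or "wrist"; returns a dict with "image" (420x560x3 uint8, blue, green, red), "camera_matrix" (3x3 intrinsics, pixels), "rvec" (rotation vector, rad) and "tvec" (3), from world to camera coordinates, as OpenCV has them; the wrist camera has in their place "hand_eye" (4x4, takes a point from camera to tool coordinates, whose origin is the TCP and whose axes are the tool frame's). Camera axes: x right, y down, z forward; pixel columns grow to the right and rows downward; lengths in m; the calibration is good to about 2 mm. A picture is of the moment at which its call begins: read the wrist's pose just before it. There is no depth.
- manip.job_done(): hands the job in, once; it reports no verdict.
The state is a dict: "clock": time; "q": joint angles; "joint_vel": joint speeds; "joint_torque": joint torques, N m; "position": TCP position; "eef_rot": TCP orientation; "force": force on the tool from outside, world axes, zero at the start; "torque": the same for the moment, N m; "gripper_width": opening from 0.0 (shut) to 1.0 (fully open).
Only numpy, scipy, OpenCV 4.12 (cv2) and the standard library are available. Lean on these libraries where they do the work, as an engineer would, in place of code of your own. Each camera call takes 0.05 s, during which the arm holds its last target. There are 200 camera calls.

TASK

The brass lamp by the mahjong table wobbles: put the loose cork offcut that lies on its foot into the green glass ashtray, then tighten the three captive wing knobs clockwise (seen from above), each until it is fully home, snug against its end stop but not forced beyond it: the red one first, then the green, then the white. Leave the teacup and the ashtray standing where they are.

Things in the scene. Friction and masses are not known exactly. Their poses are not given: they have to be found in the camera images.
- foot: the brass lamp's screw-down foot, fixed to the table: dark steel plate 90 mm (x) by 420 mm (y, from -160 to 260), its top 14 mm above the table; origin under the middle knob, y along the row of knobs, x away from the robot. The knobs sit on brass bosses at x = 0, y = -120, 0 and 120 mm; which colour is where varies. Its left end carries the lamp
- lamp_post (a point): the lamp's brass column, 14 mm thick, at table height: straight up to 190 mm, then leaning out to the left (the foot's +y) to 290 mm, where the shade, 110 mm wide, hangs 125 mm left of the column, 195 to 280 mm above the table
- cork_mid (a point): centre of a loose cork offcut, 30 (x) by 24 (y) by 22 mm high, 15 g, lying flat on the foot between the left and the middle knob
- ashtray: squat jade-green glass ashtray, round, open, 124 mm across, 36 mm high, wall 8 mm, inner floor 10 mm up; loose, 0.7 kg; origin at the centre of its underside
- red_grip (a point): point on the vertical axis of the red captive wing knob, in the middle of its wing's height. The wing is a flat bar 46 (x) by 12 (y) by 26 mm high, so its top is 13 mm above this point and its foot 13 mm below; below that lie a 36 mm disc 6 mm thick and the 44 mm boss. x runs along the wing, to the end with the black dot
- red_knob (a joint): turn of the red knob in rad, growing clockwise seen from above. Loosened, it reads under 1.35; it stops dead at its end stop 1.6 to 2.1 rad farther on. The three stops differ and are not told: feel for them. The knob stays where it is left (friction about 0.1 N m); forcing it with over about 5 N m against the stop strips it
- green_grip (a point): point on the vertical axis of the green captive wing knob, in the middle of its wing's height. The wing is a flat bar 46 (x) by 12 (y) by 26 mm high, so its top is 13 mm above this point and its foot 13 mm below; below that lie a 36 mm disc 6 mm thick and the 44 mm boss. x runs along the wing, to the end with the black dot
- green_knob (a joint): turn of the green knob in rad, growing clockwise seen from above. Loosened, it reads under 1.35; it stops dead at its end stop 1.6 to 2.1 rad farther on. The three stops differ and are not told: feel for them. The knob stays where it is left (friction about 0.1 N m); forcing it with over about 5 N m against the stop strips it
- white_grip (a point): point on the vertical axis of the white captive wing knob, in the middle of its wing's height. The wing is a flat bar 46 (x) by 12 (y) by 26 mm high, so its top is 13 mm above this point and its foot 13 mm below; below that lie a 36 mm disc 6 mm thick and the 44 mm boss. x runs along the wing, to the end with the black dot
- white_knob (a joint): turn of the white knob in rad, growing clockwise seen from above. Loosened, it reads under 1.35; it stops dead at its end stop 1.6 to 2.1 rad farther on. The three stops differ and are not told: feel for them. The knob stays where it is left (friction about 0.1 N m); forcing it with over about 5 N m against the stop strips it
- teacup: white porcelain teacup, 76 mm across, 62 mm high, loose bystander; origin at the centre of its underside
There are look-alikes about, which are no part of the job. There is more than one size of the part that bears cork_mid; the job needs the smaller. Of the things shaped like the ashtray, the green one is meant.

How it is judged:
By the outcome, as a careful person would: the job done as asked, in the order asked, and still so for the second after the job is handed in, with the robot touching nothing.
It also fails if it takes over 72 s, if anything falls off the work surface, if the arm or the gripper's body presses on something with over 40 N, if the wrist force passes 120 N, or if a joint passes its speed limit or range.

## Working session

There is one attempt and no reset: what is moved stays moved. The work goes in short steps, Python scripts to look and compute and a shell command to move; the robot and the scene stay as the last step left them, time stands still between calls to the robot, and variables do not carry over. Pictures are saved under pics/ and viewed, about 8 in all and at most 12, crops included, and the job is handed in when it is done.

```bash
mkdir -p pics; python3 - <<'E'
from cell import manip
import cv2,numpy as np
s=manip.get_state();print(s)
for n in("scene","top"):
    c=manip.camera(n);cv2.imwrite(f"pics/{n}0.png",c["image"]);print(n,c["camera_matrix"],c["rvec"],c["tvec"])
    np.savez(f"{n}.npz",K=c["camera_matrix"],r=c["rvec"],t=c["tvec"])
E
```

```text
{'clock': 0.0, 'q': array([-1.29949496e+00,  4.94214721e-01,  1.34612638e+00,  2.49497744e-06,
        1.30249032e+00, -9.54636256e-02]), 'joint_vel': array([ 7.32403963e-06,  3.08005505e-04, -1.76374522e-05,  3.35030922e-04,
        1.17304156e-03,  7.18054557e-04]), 'joint_torque': array([ 1.22006317e-03, -8.82145786e+01, -3.83865881e+01,  1.52745479e-04,
        1.02630511e-02, -3.55579630e-05]), 'position': array([ 0.22405287, -0.58307973,  0.23068225]), 'eef_rot': array([-2.58862933e+00,  1.77864844e+00,  1.48861359e-03]), 'force': array([-0.12130469, -0.99173125,  0.36070247]), 'torque': array([-0.01423337, -0.05749913,  0.02247489]), 'gripper_width': 1.0025329535016454}
scene [[487.48871121   0.         284.73814096]
 [  0.         487.48871121 208.78901337]
 [  0.           0.           1.        ]] [ 2.04650018  1.11353046 -0.52104765] [-0.23640413 -0.22665379  1.46152514]
top [[528.27248922   0.         278.98232209]
 [  0.         528.27248922 210.3218995 ]
 [  0.           0.           1.        ]] [ 2.16087257 -2.2097926   0.09707282] [-0.02065217  0.49293535  1.45563843]
```

View pics/top0.png

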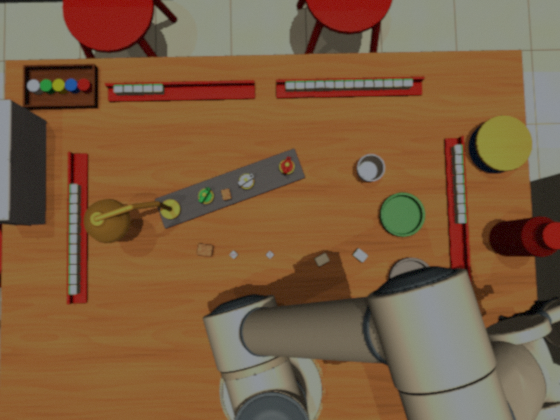

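View pics/scene0.png

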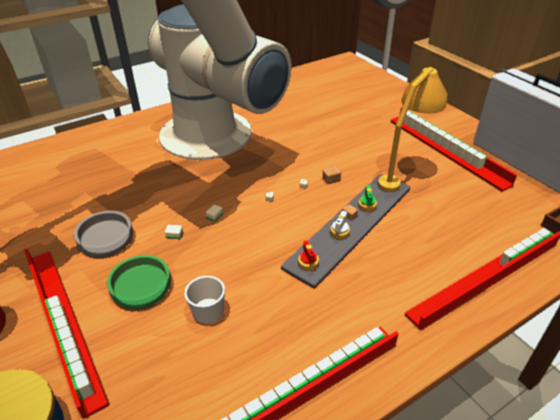

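```bash
cat > h.py <<'E'
import cv2,numpy as np
from scipy.spatial.transform import Rotation as R
def ray(n,u,v,z):
    d=np.load(f"{n}.npz");Rm=cv2.Rodrigues(d["r"])[0]
    o=-Rm.T@d["t"].ravel();w=Rm.T@np.linalg.inv(d["K"])@[u,v,1]
    return o+w*(z-o[2])/w[2]
def proj(n,p):
    d=np.load(f"{n}.npz");return cv2.projectPoints(np.atleast_2d(np.float64(p)),d["r"],d["t"],d["K"],None)[0][:,0]
E
python3 - <<'E'
import cv2,numpy as np
from h import *
a=cv2.imread("pics/top0.png")[140:235,150:310];b=cv2.imread("pics/scene0.png")[175:290,275:415]
a=cv2.resize(a,None,fx=5,fy=5,interpolation=cv2.INTER_CUBIC)
cv2.imwrite("pics/a.png",a)
for nm,u,v,z in[("green",206,196,.05),("white",246,181,.05),("red",287,167,.05),("cork",226,194,.036),("post",170,209,.0),("ash",402,215,.036),("cup",370,168,.06)]:
    print(nm,ray("top",u,v,z).round(4))
for nm,u,v,z in[("red",308,250,.05),("white",341,222,.05),("green",368,197,.05),("cork",350,212,.03),("ash",139,280,.036)]:
    print(nm,ray("scene",u,v,z).round(4))
E
```

```text
green [0.5337 0.1675 0.05  ]
white [0.5727 0.0573 0.05  ]
red [ 0.6091 -0.0562  0.05  ]
cork [0.5396 0.114  0.036 ]
post [0.5044 0.2759 0.    ]
ash [ 0.4706 -0.3713  0.036 ]
cup [ 0.5999 -0.283   0.06  ]
red [ 0.6113 -0.0548  0.05  ]
white [0.5795 0.0564 0.05  ]
green [0.5442 0.1638 0.05  ]
cork [0.5463 0.1104 0.03  ]
ash [ 0.4856 -0.3768  0.036 ]
```

View pics/a.png

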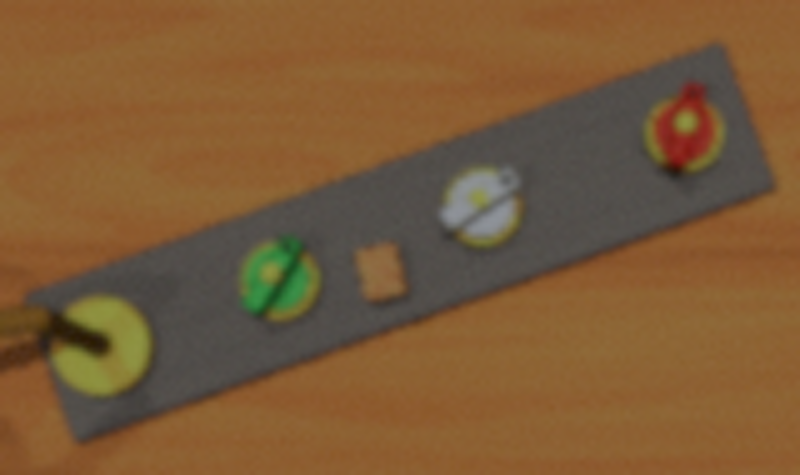

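```bash
cat >> h.py <<'E'
def down(yaw): # tool z down, tool x at world angle yaw
    c,s=np.cos(yaw),np.sin(yaw);return np.array([[c,s,0],[s,-c,0],[0,0,-1.]])
def delta(st,p,yaw):
    """shift mm, rotvec for going to p with tool x at yaw or yaw+pi (both listed)"""
    T=R.from_rotvec(st["eef_rot"]).as_matrix();d=T.T@(np.array(p)-st["position"])*1000
    for y in(yaw,yaw+np.pi):
        w=R.from_matrix(T.T@down(y)).as_rotvec();print("d",d.round(1),"w",w.round(3),"q6",st["q"][5].round(2))
def tri(obs): # obs: list of (K,Rcw,tcw,u,v)
    A=[]
    for K,Rm,t,u,v in obs:
        P=K@np.c_[Rm,np.ravel(t)];A+= [u*P[2]-P[0],v*P[2]-P[1]]
    X=np.linalg.svd(np.array(A))[2][-1];return X[:3]/X[3]
def wcam(st,c):
    T=np.eye(4);T[:3,:3]=R.from_rotvec(st["eef_rot"]).as_matrix();T[:3,3]=st["position"]
    M=np.linalg.inv(T@c["hand_eye"]);return c["camera_matrix"],M[:3,:3],M[:3,3]
E
python3 - <<'E'
from cell import manip
from h import *
cs=[(720,42,45,-160),(775,187,-45,-160),(80,440,-45,260),(28,297,45,260)]
W=np.array([ray("top",u/5+150-.4,v/5+140-.4,.014)[:2] for u,v,_,_ in cs]);L=np.array([c[2:] for c in cs])/1000
Lc,Wc=L-L.mean(0),W-W.mean(0);U,S,V=np.linalg.svd(Lc.T@Wc);Rm=(U@V).T;t=W.mean(0)-Rm@L.mean(0)
print(W.round(3),"yaw",np.arctan2(Rm[1,0],Rm[0,0]),"org",t,"res",(L@Rm.T+t-W).round(4).tolist())
for y in(-.12,0,.12,.06):print(y,Rm@[0,y]+t)
c=manip.camera("wrist");print(c["hand_eye"].round(3),c["camera_matrix"].round(1))
st=manip.get_state();T=R.from_rotvec(st["eef_rot"]).as_matrix();print(T.round(3))
E
```

```text
[[ 0.669 -0.077]
 [ 0.585 -0.106]
 [ 0.451  0.286]
 [ 0.532  0.314]] yaw 0.3327448358846268 org [0.5758071  0.05697188] res [[0.0018, -0.0024], [0.0001, -0.0029], [-0.0031, 0.0023], [0.0011, 0.003]]
-0.12 [ 0.61500372 -0.05644604]
0 [0.5758071  0.05697188]
0.12 [0.53661047 0.1703898 ]
0.06 [0.55620879 0.11368084]
[[ 1.    -0.     0.001  0.   ]
 [ 0.     0.96   0.28  -0.07 ]
 [-0.001 -0.28   0.96  -0.142]
 [ 0.     0.     0.     1.   ]] [[345.7   0.  273.5]
 [  0.  345.7 205.5]
 [  0.    0.    1. ]]
[[ 0.359 -0.933 -0.   ]
 [-0.933 -0.359  0.001]
 [-0.001 -0.    -1.   ]]
```

```bash
python3 -c "
from cell import manip
from h import *
delta(manip.get_state(),[.565,.08,.2],.333)"
```

```text
d [-496.8 -556.1   31.3] w [-1.000e-03  1.000e-03 -1.537e+00] q6 -0.1
d [-496.8 -556.1   31.3] w [1.000e-03 1.000e-03 1.605e+00] q6 -0.1
```

```bash
python3 -m pendant '[-497,-556,31,0,0,-1.537,85,-497,-556,31,0,0,-1.537,85,-497,-556,31,0,0,-1.537,85,-497,-556,31,0,0,-1.537,85,-497,-556,31,0,0,-1.537,85,-497,-556,31,0,0,-1.537,85,-497,-556,31,0,0,-1.537,85,-497,-556,31,0,0,-1.537,85,-497,-556,31,0,0,-1.537,85,-497,-556,31,0,0,-1.537,85]'; python3 -c "
from cell import manip
from h import *
delta(manip.get_state(),[.565,.08,.2],.333)"
```

```text
clock: 1.4
position: [0.51, -0.0259, 0.2053]
eef_rot: [-3.097, -0.522, -0.0]
force: [0.9, -1.0, 0.3]
gripper_width: 0.997
d [ 86.6 -82.    5.4] w [-0.001 -0.     0.001] q6 -0.5
d [ 86.6 -82.    5.4] w [ 0.000e+00 -1.000e-03 -3.141e+00] q6 -0.5
```

```bash
python3 -m pendant '[87,-82,5,0,0,0,60,87,-82,5,0,0,0,60,87,-82,5,0,0,0,60,87,-82,5,0,0,0,60,87,-82,5,0,0,0,60,87,-82,5,0,0,0,60,87,-82,5,0,0,0,60,87,-82,5,0,0,0,60,87,-82,5,0,0,0,60,87,-82,5,0,0,0,60]'; python3 - <<'E'
from cell import manip
from h import *
import pickle
st=manip.get_state();c=manip.camera("wrist");pickle.dump((st,c),open("w1.pkl","wb"))
cv2.imwrite("pics/w1.png",c["image"])
c2=manip.camera("top");cv2.imwrite("pics/t1.png",c2["image"])
c2=manip.camera("scene");cv2.imwrite("pics/s1.png",c2["image"])
E
```

```text
clock: 2.65
position: [0.5653, 0.0801, 0.2004]
eef_rot: [-3.097, -0.522, -0.0]
force: [0.3, 0.6, 0.3]
gripper_width: 0.702
```

View pics/w1.png

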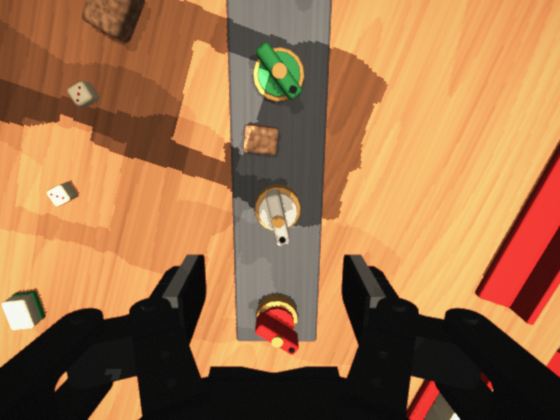

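```bash
cat >> h.py <<'E'
def wray(st,c,u,v,z):
    K,Rm,t=wcam(st,c);o=-Rm.T@t;w=Rm.T@np.linalg.inv(K)@[u,v,1];return o+w*(z-o[2])/w[2]
E
python3 - <<'E'
from h import *
import pickle
st,c=pickle.load(open("w1.pkl","rb"))
f=lambda u,v,z:wray(st,c,u,v,z)
for z in(.055,.06,.065,.07,.075):
    g,w,r=f(279,71,z),f(278,222,z),f(277,342,z);print(z,np.linalg.norm(g-w),np.linalg.norm(w-r),g.round(4),w.round(4),r.round(4))
cork=[(246,124),(279,126),(277,156),(243,153)]
P=np.array([f(u,v,.036)for u,v in cork]);print("cork",P.mean(0),np.linalg.norm(np.roll(P,-1,0)-P,axis=1),np.arctan2(*(P[1]-P[0])[[1,0]]),np.arctan2(*(P[0]-P[3])[[1,0]]))
z=.065
for n,a,b in[("g",(264,50),(295,92)),("w",(274,197),(282,241)),("r",(258,333),(293,351))]:
    d=f(*b,z)-f(*a,z);print(n,np.linalg.norm(d),np.arctan2(d[1],d[0]))
# foot edges at .014
for p in[(237,341),(316,341),(229,0),(330,0)]:print(p,f(*p,.014).round(4))
E
```

```text
0.055 0.12413997856918638 0.12417648601421119 [0.5371 0.1716 0.055 ] [0.5775 0.0542 0.055 ] [ 0.6177 -0.0633  0.055 ]
0.06 0.1219814920993663 0.12201736477042834 [0.5372 0.1712 0.06  ] [0.5769 0.0559 0.06  ] [ 0.6163 -0.0596  0.06  ]
0.065 0.11982300562954622 0.1198582435266455 [0.5373 0.1708 0.065 ] [0.5762 0.0575 0.065 ] [ 0.615 -0.056  0.065]
0.07 0.11766451915972619 0.11769912228286264 [0.5374 0.1703 0.07  ] [0.5756 0.0591 0.07  ] [ 0.6137 -0.0523  0.07  ]
0.075 0.11550603268990607 0.11554000103907981 [0.5374 0.1699 0.075 ] [0.575  0.0607 0.075 ] [ 0.6123 -0.0487  0.075 ]
cork [0.54091333 0.11497866 0.036     ] [0.02858065 0.02602231 0.03020109 0.02520787] 0.2745258217597659 1.776695667247579
g 0.03769008760111878 -0.5661499156385208
w 0.03984809905105881 -1.062759080500718
r 0.038720146330286795 -0.21060717860751388
(237, 341) [ 0.5859 -0.1065  0.014 ]
(316, 341) [ 0.6693 -0.0776  0.014 ]
(229, 0) [0.4781 0.2143 0.014 ]
(330, 0) [0.5586 0.2422 0.014 ]
```

```bash
python3 -c "
from cell import manip
from h import *
delta(manip.get_state(),[.541,.115,.0185],.275)"
```

```text
d [-11.6 -40.8 181.9] w [-0.001 -0.     0.059] q6 -0.3
d [-11.6 -40.8 181.9] w [ 0.000e+00 -1.000e-03 -3.083e+00] q6 -0.3
```

```bash
python3 -m pendant '[-11.6,-40.8,30,0,0,0.059,60,-11.6,-40.8,80,0,0,0.059,60,-11.6,-40.8,125,0,0,0.059,60,-11.6,-40.8,155,0,0,0.059,60,-11.6,-40.8,172,0,0,0.059,60,-11.6,-40.8,182,0,0,0.059,60,-11.6,-40.8,182,0,0,0.059,60,-11.6,-40.8,182,0,0,0.059,20,-11.6,-40.8,182,0,0,0.059,20,-11.6,-40.8,182,0,0,0.059,20]'; python3 - <<'E'
from cell import manip
from h import *
st=manip.get_state();print(st["position"],st["gripper_width"]*85.4,st["force"])
delta(st,[.541,.115,.12],.275)
delta(st,[.4706,-.372,.12],-.6)
for u,v in[(402,215)]:print(ray("top",u,v,.036))
# ashtray rim ellipse from first image
im=cv2.imread("pics/top0.png");h=cv2.cvtColor(im,cv2.COLOR_BGR2HSV)
m=cv2.inRange(h,(40,80,30),(85,255,255));m[:,:350]=0;m[:180]=0;m[260:]=0
x,y,w,hh=cv2.boundingRect(m);print(x,y,w,hh,ray("top",x+w/2-.5,y+hh/2-.5,.03))
E
```

```text
clock: 4.05
position: [0.5416, 0.1151, 0.0196]
eef_rot: [-3.111, -0.43, -0.003]
force: [-1.3, -0.5, 9.7]
gripper_width: 0.333
[0.54160514 0.11508586 0.01961076] 28.460571248462347 [-1.27551425 -0.52300039  9.73440108]
d [-4.000e-01 -1.000e-01 -1.004e+02] w [-0.    -0.002 -0.   ] q6 -0.17
d [-4.000e-01 -1.000e-01 -1.004e+02] w [-3.000e-03  1.000e-03  3.141e+00] q6 -0.17
d [-200.4  449.5 -101. ] w [-0.001 -0.002  0.875] q6 -0.17
d [-200.4  449.5 -101. ] w [ 2.000e-03 -2.000e-03 -2.267e+00] q6 -0.17
[ 0.47058181 -0.37132489  0.036     ]
380 188 86 49 [ 0.47806248 -0.43020372  0.03      ]
```

```bash
python3 -m pendant '[0,0,-40,0,0,0,20,0,0,-100,0,0,0,20,-23,51,-105,0,0,0.1,20,-49,110,-105,0,0,0.25,20,-75,169,-105,0,0,0.4,20,-101,228,-105,0,0,0.55,20,-127,287,-105,0,0,0.7,20,-153,346,-105,0,0,0.8,20,-179,405,-105,0,0,0.875,20,-200,449,-105,0,0,0.875,20]'; python3 - <<'E'
from cell import manip
from h import *
st=manip.get_state();print(st["position"],st["gripper_width"]*85.4,st["force"])
delta(st,[.474,-.373,.022],-.6)
c=manip.camera("wrist");cv2.imwrite("pics/w2.png",c["image"])
E
```

```text
clock: 5.3
position: [0.4704, -0.3737, 0.1248]
eef_rot: [-3.0, 0.931, -0.004]
force: [1.0, 0.5, -0.0]
gripper_width: 0.332
[ 0.4703507  -0.37371008  0.12479882] 28.36448322700992 [ 0.95719776  0.54904435 -0.0016704 ]
d [  2.4  -2.5 102.8] w [-0.002 -0.002 -0.002] q6 -0.17
d [  2.4  -2.5 102.8] w [-3.00e-03  3.00e-03  3.14e+00] q6 -0.17
```

View pics/w2.png

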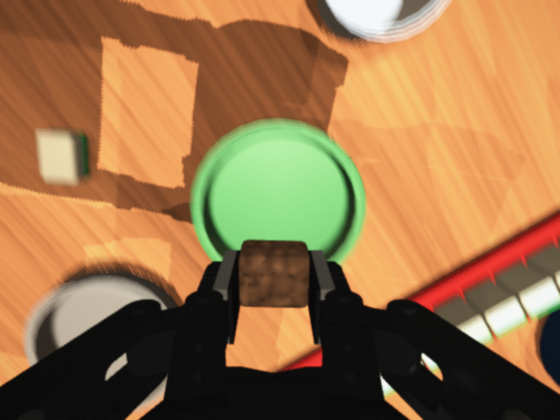

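```bash
python3 - <<'E'
from cell import manip
from h import *
st=manip.get_state();c=manip.camera("wrist")
for u,v in[(192,200),(365,200),(278,120),(278,198)]:print(wray(st,c,u,v,.036))
E
```

```text
[ 0.42717452 -0.34368048  0.036     ]
[ 0.5258447  -0.41191556  0.036     ]
[ 0.50655579 -0.33305184  0.036     ]
[ 0.47695326 -0.37635901  0.036     ]
```

```bash
python3 -m pendant '[5.5,1.5,50,0,0,0,20,5.5,1.5,85,0,0,0,20,5.5,1.5,100,0,0,0,20,5.5,1.5,102,0,0,0,20,5.5,1.5,102,0,0,0,44,5.5,1.5,102,0,0,0,44,5.5,1.5,102,0,0,0,44,5.5,1.5,85,0,0,0,44,5.5,1.5,40,0,0,0,44,5.5,1.5,-10,0,0,0,44]'; python3 - <<'E'
from cell import manip
from h import *
st=manip.get_state();c=manip.camera("wrist");cv2.imwrite("pics/w3.png",c["image"])
print(st["position"],st["gripper_width"]*85.4,st["force"])
# pre-red: 0.13 above, jaws perpendicular to wing
delta(st,[.615,-.0564,.13],-.21+np.pi/2)
E
```

```text
clock: 6.65
position: [0.4735, -0.3815, 0.1369]
eef_rot: [2.998, -0.935, 0.006]
force: [0.9, -0.9, 0.5]
gripper_width: 0.518
[ 0.47346323 -0.38149138  0.13692322] 44.26093018496181 [ 0.89083149 -0.92043798  0.48828533]
d [ -68.3 -347.9    6.7] w [ 0.004 -0.003 -1.965] q6 -0.17
d [ -68.3 -347.9    6.7] w [-0.003 -0.003  1.176] q6 -0.17
```

View pics/w3.png

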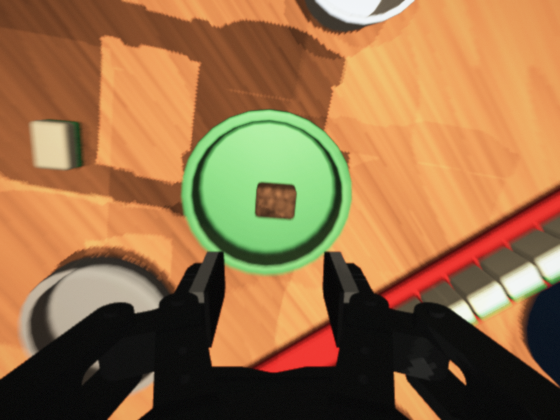

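```bash
python3 -m pendant '[-12,-58,0,0,0,-0.18,44,-24,-116,0,0,0,-0.36,44,-36,-174,0,0,0,-0.54,44,-48,-232,0,0,0,-0.72,44,-58,-290,0,0,0,-0.9,44,-68,-348,7,0,0,-1.08,44,-68,-348,7,0,0,-1.26,44,-68,-348,7,0,0,-1.44,44,-68,-348,7,0,0,-1.62,44,-68,-348,7,0,0,-1.8,44]'; python3 - <<'E'
from cell import manip
from h import *
import pickle
st=manip.get_state();c=manip.camera("wrist");cv2.imwrite("pics/w4.png",c["image"])
pickle.dump((st,c),open("w4.pkl","wb"))
print(st["position"],st["eef_rot"],st["gripper_width"]*85.4,st["force"],st["torque"])
delta(st,[.615,-.0564,.13],-.21+np.pi/2)
E
```

```text
clock: 7.95
position: [0.6176, -0.0585, 0.1367]
eef_rot: [2.581, 1.769, 0.006]
force: [0.4, -0.0, -0.3]
gripper_width: 0.516
[ 0.61760232 -0.05851488  0.1367308 ] [2.58073233 1.7689027  0.00628702] 44.05822307840751 [ 0.40361312 -0.00769972 -0.28575419] [-0.03456988  0.04592198  0.02457127]
d [ 1.1 -3.3  6.7] w [ 0.013  0.005 -0.159] q6 -1.39
d [ 1.1 -3.3  6.7] w [ 0.007 -0.019  2.982] q6 -1.39
```

View pics/w4.png

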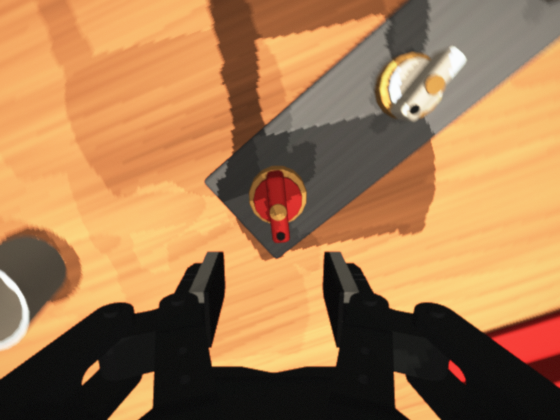

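```bash
python3 - <<'E'
from h import *
import pickle
s1,c1=pickle.load(open("w1.pkl","rb"));s4,c4=pickle.load(open("w4.pkl","rb"))
print("tip",tri([(*wcam(s1,c1),277,342),(*wcam(s4,c4),278,212)]))
print("white tip",tri([(*wcam(s1,c1),278,222),(*wcam(s4,c4),436,83)]))
for z in(.02,.03,.05,.06,.065):
  d=wray(s4,c4,281,241,z)-wray(s4,c4,275,171,z);a=wray(s4,c4,281,241,z)
  print(z,np.linalg.norm(d),np.arctan2(d[1],d[0]),"mid",(wray(s4,c4,281,241,z)+wray(s4,c4,275,171,z))/2,"boss ctr",wray(s4,c4,278,196,z),np.linalg.norm(wray(s4,c4,305,196,z)-wray(s4,c4,250,196,z)))
E
```

```text
tip [ 0.6147071  -0.05571533  0.06527263]
white tip [0.57501138 0.05771973 0.06572962]
0.02 0.057430294059599415 -0.28363146173987414 mid [ 0.62468859 -0.05914466  0.02      ] boss ctr [ 0.61627266 -0.05600319  0.02      ] 0.0425529618965011
0.03 0.05520336955046468 -0.2836314617398742 mid [ 0.62175155 -0.05810729  0.03      ] boss ctr [ 0.61366196 -0.05508763  0.03      ] 0.040902922743205915
0.05 0.050749520532195225 -0.2836314617398738 mid [ 0.61587749 -0.05603256  0.05      ] boss ctr [ 0.60844057 -0.05325653  0.05      ] 0.03760284443661554
0.06 0.04852259602306039 -0.2836314617398743 mid [ 0.61294045 -0.05499519  0.06      ] boss ctr [ 0.60582987 -0.05234098  0.06      ] 0.035952805283320365
0.065 0.047409133768493136 -0.28363146173987375 mid [ 0.61147194 -0.05447651  0.065     ] boss ctr [ 0.60452452 -0.0518832   0.065     ] 0.03512778570667273
```

```bash
python3 -c "
from cell import manip
from h import *
delta(manip.get_state(),[.6147,-.0562,.036],-.27+np.pi/2)"
```

```text
d [  1.6  -4.8 100.6] w [ 0.013  0.005 -0.089] q6 -1.4
d [  1.6  -4.8 100.6] w [ 0.007 -0.019  3.053] q6 -1.4
```

```bash
python3 -m pendant '[1.6,-4.8,20,0.013,0.005,-0.089,44,1.6,-4.8,50,0.013,0.005,-0.089,44,1.6,-4.8,75,0.013,0.005,-0.089,44,1.6,-4.8,90,0.013,0.005,-0.089,44,1.6,-4.8,98,0.013,0.005,-0.089,44,1.6,-4.8,100.6,0.013,0.005,-0.089,44,1.6,-4.8,100.6,0.013,0.005,-0.089,5,1.6,-4.8,100.6,0.013,0.005,-0.089,5,1.6,-4.8,100.6,0.013,0.005,-0.089,5,1.6,-4.8,100.6,0.013,0.005,-0.089,5]'; python3 -c "
from cell import manip
from h import *
s=manip.get_state();print(s['position'],s['gripper_width']*85.4,s['force'],s['torque'])
T=R.from_rotvec(s['eef_rot']).as_matrix();print(T[:,2],np.arctan2(T[1,0],T[0,0]))"
```

```text
clock: 9.25
position: [0.6167, -0.0556, 0.0384]
eef_rot: [2.499, 1.901, 0.006]
force: [1.3, 10.2, 18.4]
gripper_width: 0.131
[ 0.61674106 -0.05557531  0.03843129] 11.189126890632465 [ 1.29072508 10.22059086 18.41898889] [ 1.4615416  -0.12607339 -0.02158215]
[ 4.50081130e-03  7.18103323e-04 -9.99989613e-01] 1.3005336238810883
```

```bash
python3 -m pendant '[0,-1.5,-2.5,0,0,0.1,5,0,-1.5,-2.5,0,0,0.25,5,0,-1.5,-2.5,0,0,0.4,5,0,-1.5,-2.5,0,0,0.55,5,0,-1.5,-2.5,0,0,0.7,5,0,-1.5,-2.5,0,0,0.85,5,0,-1.5,-2.5,0,0,1.0,5,0,-1.5,-2.5,0,0,1.15,5,0,-1.5,-2.5,0,0,1.3,5,0,-1.5,-2.5,0,0,1.4,5]'; cat > s.py <<'E'
from cell import manip
from h import *
s=manip.get_state();print(s['clock'],s['position'].round(4),s['gripper_width']*85.4,s['force'].round(1),s['torque'].round(2),"tau6",s['joint_torque'][5].round(2))
T=R.from_rotvec(s['eef_rot']).as_matrix();print(T[:,2].round(3),"yaw",np.arctan2(T[1,0],T[0,0]).round(3),"q6",s['q'][5])
E
python3 s.py
```

```text
clock: 10.5
position: [0.6152, -0.0555, 0.04]
eef_rot: [-3.137, 0.163, -0.006]
force: [7.6, -5.1, -29.5]
gripper_width: 0.125
10.5 [ 0.6152 -0.0555  0.04  ] 10.714453690612181 [  7.6  -5.1 -29.5] [-0.68 -1.    0.11] tau6 -1.78
[ 0.004  0.    -1.   ] yaw -0.104 q6 -0.08435424279944248
```

```bash
python3 -m pendant '[0,0,0.5,0,0,0.03,5,0,0,0.5,0,0,0.06,5,0,0,0.5,0,0,0.09,5,0,0,0.5,0,0,0.12,5,0,0,0.5,0,0,0.15,5,0,0,0.5,0,0,0.17,5,0,0,0.5,0,0,0.19,5,0,0,0.5,0,0,0.2,5,0,0,0.5,0,0,0.2,5,0,0,0.5,0,0,0.2,5]'; python3 s.py
```

```text
clock: 11.75
position: [0.6152, -0.0556, 0.0398]
eef_rot: [-3.104, 0.476, -0.006]
force: [-2.9, -1.0, 6.1]
gripper_width: 0.129
11.75 [ 0.6152 -0.0556  0.0398] 10.989567707269423 [-2.9 -1.   6.1] [-0.05  0.65 -0.07] tau6 -0.0
[ 0.004  0.    -1.   ] yaw -0.304 q6 0.11623685250442592
```

```bash
python3 -m pendant '[0,0,0,0,0,0.01,5,0,0,0,0,0,0.02,5,0,0,0,0,0,0.03,5,0,0,0,0,0,0.04,5,0,0,0,0,0,0.05,5,0,0,0,0,0,0.06,5,0,0,0,0,0,0.07,5,0,0,0,0,0,0.08,5,0,0,0,0,0,0.09,5,0,0,0,0,0,0.1,5]'; python3 s.py
```

```text
clock: 13.0
position: [0.6152, -0.0555, 0.0398]
eef_rot: [-3.076, 0.632, -0.006]
force: [-3.6, -0.9, 5.5]
gripper_width: 0.128
13.0 [ 0.6152 -0.0555  0.0398] 10.95662935164949 [-3.6 -0.9  5.5] [0.03 0.75 0.06] tau6 -0.16
[ 0.004  0.    -1.   ] yaw -0.405 q6 0.21685907451261363
```

```bash
python3 -m pendant '[0,0,0,0,0,0.012,5,0,0,0,0,0,0.024,5,0,0,0,0,0,0.036,5,0,0,0,0,0,0.048,5,0,0,0,0,0,0.06,5,0,0,0,0,0,0.072,5,0,0,0,0,0,0.084,5,0,0,0,0,0,0.096,5,0,0,0,0,0,0.108,5,0,0,0,0,0,0.12,5]'; python3 s.py
```

```text
clock: 14.25
position: [0.6152, -0.0555, 0.0399]
eef_rot: [-3.033, 0.814, -0.006]
force: [-4.3, -1.2, 6.2]
gripper_width: 0.131
14.25 [ 0.6152 -0.0555  0.0399] 11.191949917270577 [-4.3 -1.2  6.2] [0.03 0.75 2.13] tau6 1.8
[ 0.004 -0.    -1.   ] yaw -0.524 q6 0.3367376038574817
```

```bash
python3 -m pendant '[0,0,0,0,0,0,44,0,0,0,0,0,0,44,0,0,0,0,0,0,44,0,0,-20,0,0,0,44,0,0,-60,0,0,-0.1,44,-20,-17,-90,0,0,-0.28,44,-60,-52,-90,0,0,-0.46,44,-100,-87,-90,0,0,-0.64,44,-140,-121,-90,0,0,-0.82,44,-181,-157,-90,0,0,-1.0,44]'; python3 - <<'E'
from s import s
from h import *
from cell import manip
import pickle
c=manip.camera("wrist");cv2.imwrite("pics/w5.png",c["image"]);pickle.dump((s,c),open("w5.pkl","wb"))
delta(s,[.5369,.1706,.039],-.57+np.pi/2)
E
```

```text
clock: 15.5
position: [0.5362, 0.1725, 0.1297]
eef_rot: [3.05, 0.748, 0.007]
force: [1.1, 0.3, 0.2]
gripper_width: 0.517
15.5 [0.5362 0.1725 0.1297] 44.119723713349686 [1.1 0.3 0.2] [0.04 0.   0.  ] tau6 2.11
[ 0.004  0.    -1.   ] yaw 0.481 q6 -0.27493142612889065
d [-0.7  1.8 90.7] w [ 0.003 -0.003 -0.52 ] q6 -0.27
d [-0.7  1.8 90.7] w [-0.005 -0.004  2.622] q6 -0.27
```

View pics/w5.png

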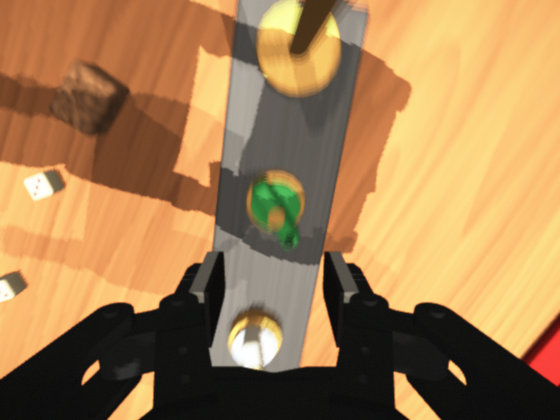

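```bash
python3 -m pendant '[-0.3,1.5,15,0,0,-0.18,44,-0.3,1.5,30,0,0,-0.36,44,-0.3,1.5,45,0,0,-0.53,44,-0.3,1.5,70,0,0,-0.53,44,-0.3,1.5,84,0,0,-0.53,44,-0.3,1.5,89,0,0,-0.53,44,-0.3,1.5,89,0,0,-0.53,5,-0.3,1.5,89,0,0,-0.53,5,-0.3,1.5,89,0,0,-0.53,5,-0.3,1.5,89,0,0,-0.53,5]'; python3 s.py
```

```text
clock: 16.8
position: [0.5339, 0.1751, 0.0414]
eef_rot: [2.738, 1.538, 0.003]
force: [-4.3, -14.3, 8.6]
gripper_width: 0.13
16.8 [0.5339 0.1751 0.0414] 11.069472399142615 [ -4.3 -14.3   8.6] [-2.24  0.62 -0.13] tau6 -0.11
[ 0.002  0.    -1.   ] yaw 1.023 q6 -0.8123495526235814
```

```bash
python3 -m pendant '[0,0,0,0,0,0,30,0,0,0,0,0,0,30,-1.8,5,0,0,0,0,30,-1.8,5,0,0,0,0,30,-1.8,5,0,0,0,0,5,-1.8,5,0,0,0,0,5,-1.8,5,0,0,0,0,5,-1.8,5,0,0,0,0.02,5,-1.8,5,0,0,0,0.05,5,-1.8,5,0,0,0,0.05,5]'; python3 s.py
```

```text
clock: 18.05
position: [0.5379, 0.1718, 0.0417]
eef_rot: [2.777, 1.468, 0.006]
force: [1.7, 8.4, 1.0]
gripper_width: 0.129
18.05 [0.5379 0.1718 0.0417] 10.98737557188349 [1.7 8.4 1. ] [ 1.18 -0.16 -0.1 ] tau6 0.35
[ 0.004  0.001 -1.   ] yaw 0.973 q6 -0.7702213703236016
```

```bash
python3 -m pendant '[0,0,0,0,0,0.1,5,0,0,0,0,0,0.25,5,0,0,0,0,0,0.4,5,0,0,0,0,0,0.55,5,0,0,0,0,0,0.7,5,0,0,0,0,0,0.85,5,0,0,0,0,0,1.0,5,0,0,0,0,0,1.15,5,0,0,0,0,0,1.3,5,0,0,0,0,0,1.4,5]'; python3 s.py
```

```text
clock: 19.3
position: [0.5377, 0.172, 0.0417]
eef_rot: [-3.067, 0.672, -0.005]
force: [-0.7, 1.9, 1.9]
gripper_width: 0.126
19.3 [0.5377 0.172  0.0417] 10.735935087722996 [-0.7  1.9  1.9] [0.3  0.49 0.07] tau6 -1.78
[ 0.003  0.002 -1.   ] yaw -0.431 q6 0.6338501450804158
```

```bash
python3 -m pendant '[0,0,0,0,0,0.013,5,0,0,0,0,0,0.026,5,0,0,0,0,0,0.039,5,0,0,0,0,0,0.052,5,0,0,0,0,0,0.065,5,0,0,0,0,0,0.078,5,0,0,0,0,0,0.091,5,0,0,0,0,0,0.104,5,0,0,0,0,0,0.117,5,0,0,0,0,0,0.13,5]'; python3 s.py
```

```text
clock: 20.55
position: [0.5376, 0.1721, 0.0417]
eef_rot: [-3.016, 0.871, -0.004]
force: [-0.8, 1.7, 1.6]
gripper_width: 0.126
20.55 [0.5376 0.1721 0.0417] 10.732712857490936 [-0.8  1.7  1.6] [0.32 0.37 0.04] tau6 -0.24
[ 0.003  0.002 -1.   ] yaw -0.562 q6 0.7647299049063414
```

```bash
python3 -m pendant '[0,0,0,0,0,0.012,5,0,0,0,0,0,0.024,5,0,0,0,0,0,0.036,5,0,0,0,0,0,0.048,5,0,0,0,0,0,0.06,5,0,0,0,0,0,0.072,5,0,0,0,0,0,0.084,5,0,0,0,0,0,0.096,5,0,0,0,0,0,0.108,5,0,0,0,0,0,0.12,5]'; python3 s.py
```

```text
clock: 21.8
position: [0.5376, 0.1721, 0.0417]
eef_rot: [-2.958, 1.051, -0.004]
force: [-0.7, 3.0, 1.6]
gripper_width: 0.127
21.8 [0.5376 0.1721 0.0417] 10.818580443962352 [-0.7  3.   1.6] [0.48 0.38 0.16] tau6 -0.22
[ 0.003  0.002 -1.   ] yaw -0.683 q6 0.8855009053821434
```

```bash
python3 -m pendant '[0,0,0,0,0,0.01,5,0,0,0,0,0,0.02,5,0,0,0,0,0,0.03,5,0,0,0,0,0,0.04,5,0,0,0,0,0,0.05,5,0,0,0,0,0,0.06,5,0,0,0,0,0,0.07,5,0,0,0,0,0,0.08,5,0,0,0,0,0,0.09,5,0,0,0,0,0,0.1,5]'; python3 s.py
```

```text
clock: 23.05
position: [0.5376, 0.1721, 0.0417]
eef_rot: [-2.901, 1.198, -0.004]
force: [-0.9, 2.9, 2.1]
gripper_width: 0.123
23.05 [0.5376 0.1721 0.0417] 10.545555571468544 [-0.9  2.9  2.1] [0.53 0.39 0.19] tau6 -0.16
[ 0.003  0.002 -1.   ] yaw -0.784 q6 0.9862106654607476
```

```bash
python3 -m pendant '[0,0,0,0,0,0.01,5,0,0,0,0,0,0.02,5,0,0,0,0,0,0.03,5,0,0,0,0,0,0.04,5,0,0,0,0,0,0.05,5,0,0,0,0,0,0.06,5,0,0,0,0,0,0.07,5,0,0,0,0,0,0.08,5,0,0,0,0,0,0.09,5,0,0,0,0,0,0.1,5]'; python3 s.py
```

```text
clock: 24.3
position: [0.5376, 0.1721, 0.0417]
eef_rot: [-2.837, 1.342, -0.004]
force: [-1.0, 3.9, 0.9]
gripper_width: 0.132
24.3 [0.5376 0.1721 0.0417] 11.242155201392055 [-1.   3.9  0.9] [0.7  0.24 0.76] tau6 0.53
[ 0.003  0.001 -1.   ] yaw -0.884 q6 1.08661829713885
```

```bash
python3 -m pendant '[0,0,0,0,0,0.006,5,0,0,0,0,0,0.012,5,0,0,0,0,0,0.018,5,0,0,0,0,0,0.024,5,0,0,0,0,0,0.03,5,0,0,0,0,0,0.035,5,0,0,0,0,0,0.04,5,0,0,0,0,0,0.04,5,0,0,0,0,0,0.04,5,0,0,0,0,0,0.04,5]'; python3 s.py
```

```text
clock: 25.55
position: [0.5377, 0.1721, 0.0417]
eef_rot: [-2.81, 1.399, -0.004]
force: [-0.4, 3.3, 1.7]
gripper_width: 0.126
25.55 [0.5377 0.1721 0.0417] 10.745124920090339 [-0.4  3.3  1.7] [0.63 0.09 1.43] tau6 1.42
[ 0.004  0.001 -1.   ] yaw -0.924 q6 1.126582870476327
```

```bash
python3 -m pendant '[0,0,0,0,0,0,44,0,0,0,0,0,0,44,0,0,-5,0,0,0,44,0,0,-35,0,0,0,44,0,0,-70,0,0,-0.15,44,30,10,-85,0,0,-0.33,44,75,25,-85,0,0,-0.51,44,114.5,38,-85,0,0,-0.69,44,114.5,38,-85,0,0,-0.87,44,114.5,38,-85,0,0,-1.05,44]'; python3 - <<'E'
from cell import manip
from h import *
import pickle
c=manip.camera("wrist");s=manip.get_state();cv2.imwrite("pics/w6.png",c["image"]);pickle.dump((s,c),open("w6.pkl","wb"))
print(s["position"],s["force"])
delta(s,[.5762,.0577,.0415],-1.06+np.pi/2)
E
```

```text
clock: 26.8
position: [0.5763, 0.057, 0.127]
eef_rot: [-3.134, -0.205, -0.006]
force: [0.7, 0.2, 0.3]
gripper_width: 0.518
[0.57616418 0.05733943 0.12698285] [-0.28699287 -0.31007912  0.17272618]
d [-0.2 -0.3 85.5] w [-0.    -0.004 -0.37 ] q6 -0.15
d [-0.2 -0.3 85.5] w [-0.006  0.     2.772] q6 -0.15
```

View pics/w6.png

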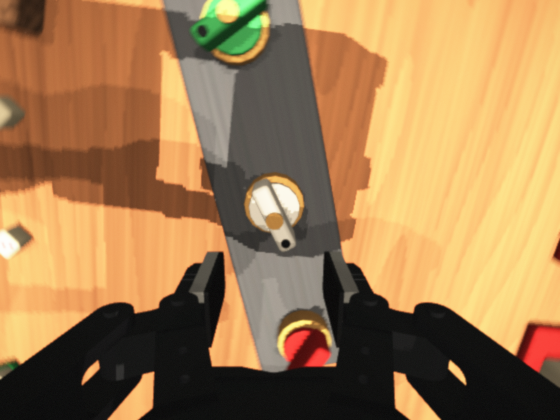

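```bash
python3 -m pendant '[0,0,20,0,0,-0.15,44,0,0,38,0,0,-0.3,44,0,0,55,0,0,-0.38,44,0,0,70,0,0,-0.38,44,0,0,80,0,0,-0.38,44,0,0,85.5,0,0,-0.38,44,0,0,85.5,0,0,-0.38,5,0,0,85.5,0,0,-0.38,5,0,0,85.5,0,0,-0.38,5,0,0,85.5,0,0,-0.38,5]'; python3 s.py
```

```text
clock: 28.1
position: [0.5772, 0.0576, 0.042]
eef_rot: [-3.035, -0.809, -0.009]
force: [2.5, 2.9, 6.5]
gripper_width: 0.122
28.1 [0.5772 0.0576 0.042 ] 10.394245455017902 [2.5 2.9 6.5] [ 0.47 -0.32  0.03] tau6 0.05
[ 0.005  0.002 -1.   ] yaw 0.521 q6 -0.527284646919389
```

```bash
python3 -m pendant '[0,0,0,0,0,0.1,5,0,0,0,0,0,0.25,5,0,0,0,0,0,0.4,5,0,0,0,0,0,0.55,5,0,0,0,0,0,0.7,5,0,0,0,0,0,0.85,5,0,0,0,0,0,1.0,5,0,0,0,0,0,1.15,5,0,0,0,0,0,1.3,5,0,0,0,0,0,1.4,5]'; python3 s.py
```

```text
clock: 29.35
position: [0.5758, 0.0579, 0.042]
eef_rot: [-2.838, 1.341, -0.003]
force: [-4.9, 4.2, 6.4]
gripper_width: 0.129
29.35 [0.5758 0.0579 0.042 ] 10.98210955295135 [-4.9  4.2  6.4] [0.79 0.96 0.08] tau6 -1.77
[ 0.003  0.002 -1.   ] yaw -0.883 q6 0.8769028682277579
```

```bash
python3 -m pendant '[0,0,0,0,0,0.013,5,0,0,0,0,0,0.026,5,0,0,0,0,0,0.039,5,0,0,0,0,0,0.052,5,0,0,0,0,0,0.065,5,0,0,0,0,0,0.078,5,0,0,0,0,0,0.091,5,0,0,0,0,0,0.104,5,0,0,0,0,0,0.117,5,0,0,0,0,0,0.13,5]'; python3 s.py
```

```text
clock: 30.6
position: [0.5757, 0.058, 0.0421]
eef_rot: [-2.744, 1.524, -0.002]
force: [-1.8, 4.9, 5.2]
gripper_width: 0.125
30.6 [0.5757 0.058  0.0421] 10.661709217918432 [-1.8  4.9  5.2] [0.92 0.39 0.09] tau6 -0.24
[ 0.003  0.002 -1.   ] yaw -1.014 q6 1.0077216023567057
```

Turned 1.53 so far, still free.

```bash
python3 -m pendant '[0,0,0,0,0,0.012,5,0,0,0,0,0,0.024,5,0,0,0,0,0,0.036,5,0,0,0,0,0,0.048,5,0,0,0,0,0,0.06,5,0,0,0,0,0,0.072,5,0,0,0,0,0,0.084,5,0,0,0,0,0,0.096,5,0,0,0,0,0,0.108,5,0,0,0,0,0,0.12,5]'; python3 s.py
```

```text
clock: 31.85
position: [0.5756, 0.0581, 0.042]
eef_rot: [-2.647, 1.686, -0.001]
force: [-0.3, 5.7, 3.8]
gripper_width: 0.126
31.85 [0.5756 0.0581 0.042 ] 10.776375120716077 [-0.3  5.7  3.8] [1.   0.39 0.11] tau6 -0.21
[ 0.002  0.002 -1.   ] yaw -1.134 q6 1.1284502130796068
```

```bash
python3 -m pendant '[0,0,0,0,0,0.01,5,0,0,0,0,0,0.02,5,0,0,0,0,0,0.03,5,0,0,0,0,0,0.04,5,0,0,0,0,0,0.05,5,0,0,0,0,0,0.06,5,0,0,0,0,0,0.07,5,0,0,0,0,0,0.08,5,0,0,0,0,0,0.09,5,0,0,0,0,0,0.1,5]'; python3 s.py
```

```text
clock: 33.1
position: [0.5756, 0.0582, 0.042]
eef_rot: [-2.558, 1.817, -0.001]
force: [-1.3, 6.8, 3.8]
gripper_width: 0.123
33.1 [0.5756 0.0582 0.042 ] 10.505896179281066 [-1.3  6.8  3.8] [0.98 0.28 0.14] tau6 -0.16
[ 0.002  0.002 -1.   ] yaw -1.235 q6 1.2291329389003576
```

```bash
python3 -m pendant '[0,0,0,0,0,0.01,5,0,0,0,0,0,0.02,5,0,0,0,0,0,0.03,5,0,0,0,0,0,0.04,5,0,0,0,0,0,0.05,5,0,0,0,0,0,0.06,5,0,0,0,0,0,0.07,5,0,0,0,0,0,0.08,5,0,0,0,0,0,0.09,5,0,0,0,0,0,0.1,5]'; python3 s.py
```

```text
clock: 34.35
position: [0.5756, 0.0582, 0.0421]
eef_rot: [-2.465, 1.942, -0.001]
force: [-1.1, 5.0, 5.0]
gripper_width: 0.124
34.35 [0.5756 0.0582 0.0421] 10.625354856746595 [-1.1  5.   5. ] [0.87 0.29 1.44] tau6 1.18
[ 0.002  0.002 -1.   ] yaw -1.335 q6 1.3289597416034407
```

```bash
python3 -m pendant '[0,0,0,0,0,0.01,5,0,0,0,0,0,0.02,5,0,0,0,0,0,0.02,44,0,0,0,0,0,0.02,44,0,0,0,0,0,0.02,44,0,0,-5,0,0,0.02,44,0,0,-40,0,0,0.02,44,0,0,-90,0,0,-0.1,44,0,0,-140,0,0,-0.28,44,0,0,-160,0,0,-0.46,44]'; python3 -m pendant '[0,0,0,0,0,-0.18,44,0,0,0,0,0,-0.36,44,0,0,0,0,0,-0.54,44,0,0,0,0,0,-0.72,44,0,0,0,0,0,-0.9,44,0,0,0,0,0,-1.08,44,0,0,0,0,0,-1.2,44,0,0,0,0,0,-1.2,44,0,0,0,0,0,-1.2,44,0,0,0,0,0,-1.2,44]'; python3 - <<'E'
from s import s
from h import *
from cell import manip
import pickle
c=manip.camera("wrist");pickle.dump((s,c),open("w7.pkl","wb"))
t=manip.camera("top")["image"];o=cv2.imread("pics/top0.png")
im=np.vstack([c["image"][:, :],np.hstack([x[130:260,310:450] for x in(o,t)]+[np.zeros((130,280,3),np.uint8)])]);cv2.imwrite("pics/w7.png",im)
E
```

```text
clock: 35.6
position: [0.5762, 0.0579, 0.2055]
eef_rot: [-2.846, 1.32, -0.008]
force: [0.1, -0.6, -1.2]
gripper_width: 0.512
clock: 36.85
position: [0.5762, 0.0579, 0.2056]
eef_rot: [-3.098, -0.515, -0.011]
force: [0.5, -0.1, -0.4]
gripper_width: 0.514
36.85 [0.5762 0.0579 0.2056] 43.93051838405399 [ 0.5 -0.1 -0.4] [-0.03  0.07 -0.02] tau6 0.07
[ 0.007  0.002 -1.   ] yaw 0.33 q6 -0.33472642592638113
```

View pics/w7.png

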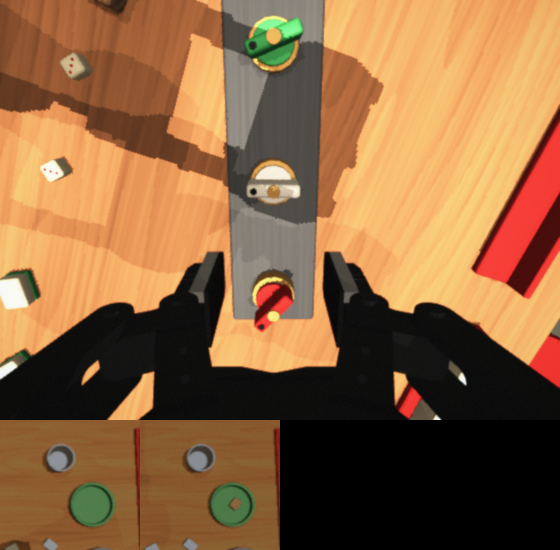

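```bash
python3 - <<'E'
from h import *
import pickle
z=.055;rows=[]
A={"g":(.5375,.1712),"w":(.5760,.0577),"r":(.6150,-.0558)}
for f in("w1","w7"):
    s,c=pickle.load(open(f+".pkl","rb"));K,Rm,t=wcam(s,c);r=[]
    for n in"gwr":
        x,y=A[n];h=.035;pts=[(x+h,y+h),(x+h,y-h),(x-h,y-h),(x-h,y+h)]
        px=cv2.projectPoints(np.float64([(*p,z)for p in pts]),Rm,t,K,None)[0][:,0]
        M=cv2.getPerspectiveTransform(np.float32(px),np.float32([(0,0),(260,0),(260,260),(0,260)]))
        r.append(cv2.warpPerspective(c["image"],M,(260,260),flags=cv2.INTER_CUBIC))
    rows.append(np.hstack(r))
cv2.imwrite("pics/rect.png",np.vstack(rows))
E
```

```text
(no output)
```

View pics/rect.png

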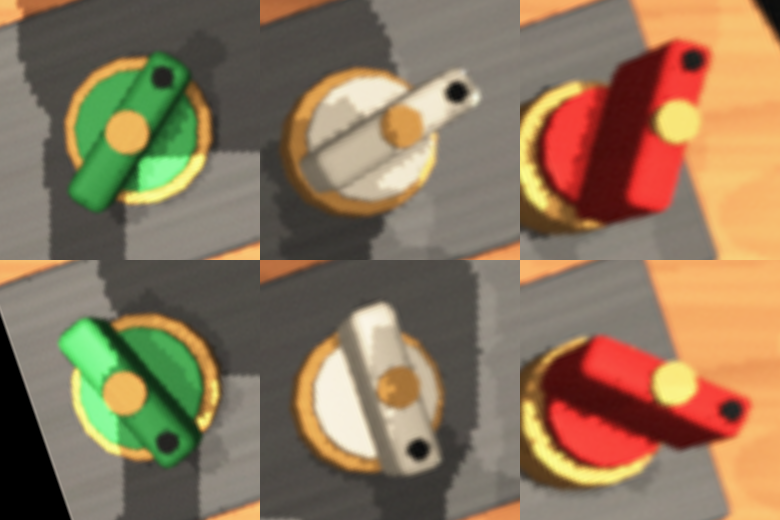

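```bash
python3 -c "
from cell import manip
print(manip.get_state()['clock'],manip.job_done())"
```

```text
the job is handed in; nothing more can be done
36.95 None
```

The job is handed in at 36.95 s, well under the 72 s limit. The small cork offcut is in the green ashtray. The red, green and white knobs were then tightened clockwise in that order, each to its end stop.

| Knob | Turn to stop (from the final picture) | Torque when the stop was felt |
|---|---|---|
| Red | about 1.7 rad | 2.1 N m |
| Green | about 1.9 rad | 1.4 N m |
| White | about 1.77 rad | 1.4 N m |

All three torques are well under the 5 N m that strips a knob and well above the 0.1 N m running friction. White got a further 0.02 rad nudge after its reading, which was not re-measured.

**Last checks:** The final pictures show the cork in the ashtray, the teacup and ashtray where they were, and the gripper clear of everything at 0.2 m.

**What disagreed:**
- **Final angles:** the jaws ended about 0.1 rad further round than the red and white wings, and about 0.02 rad for green. I put this down to the gripper twisting against the stops. That twist would predict about 0.08 rad for green, and my angle readings are only good to about 0.05 rad.
- **Green approach:** the first grip on the green knob landed about 5 mm off centre. I re-centred it before turning.
- **Forces:** the fingertips touched the foot lightly (10 N) when picking up the cork. The highest force I read was 30 N, an upward pull at the wrist while turning red.

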